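# Padlock the reagent box

### The arm

A 6-joint arm with a two-finger parallel gripper is mounted at the origin on a cart in front of the work surface, level with it; the furniture and walls round the work are solid. World frame = base frame: x ahead of the robot, y to its left, z up, the work surface at z = 0. Lengths are in m, angles in rad, forces in N, time in s.
With the tool pointing down it reaches from about 0.425 to 0.95 m from the base axis. Payload 3.5 kg.
Tool frame: the origin (TCP) lies on the centre line of the jaws, within the pads' length; the fingertips stand 17 mm ahead of it and the grasp point (between the pads) lies 2 mm behind it (manip.tips_ahead is the z of the fingertips in the tool frame, in m); z points along the fingers, y is the line along which they close (so a half turn about z gives the same grasp; the last joint's range is limited). The gripper opens to 85 mm and grips with 20 to 120 N. Pads are 22 mm wide; open, the fingers measure 114 mm over their backs; the gripper's body (76 mm by 85 mm) begins 54 mm behind the grasp point. The pads swing forward as they close: fully open they stand 13 mm farther back than shut.
Start: joints at [-1.451, 0.286, 1.577, -0, 1.279, -0.15], TCP at [0.18, -0.651, 0.227] pointing down, gripper open.
Joint ranges: [-2.77, 2.77], [-0.9, 2.22], [0.21, 2.48], [-1.53, 4.67], [0.24, 2.81], [-2.84, 2.84]. Speed limits (rad/s): [2.79, 2.79, 3.14, 3.14, 3.14, 3.14].

### API

Orientations are given as a rotation vector (axis times angle).
In Python, from rig import manip gives the robot as it stands.
- The arm moves only by the tool arm_command, never from a script. Its argument "steps" is a list of rows, each a list of 3 entries, a list of its own where there are three numbers: the finger opening in mm, from 0 to 85.4, then the shift along the tool's x, y, z in mm, then the turn, a rotation vector about the tool's x, y, z in rad. In form: [[gripper, [x, y, z], [ax, ay, az]], ...]. A call has exactly 10 rows; each row is the pose to reach, as a shift and turn from the pose commanded when the call began, along the tool's axes at that moment; what a row does not reach only later rows make up. A row lasts 1/10 s, in which the tool goes at most 50 mm and 8.59 degrees, less where a joint would pass 70% of its speed; a pose out of reach is approached as far as the arm can. A call with a gripper value outside its range is refused whole. The fingers move at their own pace and stop on an object; the grip force is fixed at half the most. Time passes only in rows, so rows that repeat a pose let the fingers close, or fill a call up. It gives the time, the measured TCP pose, the force, the opening and the grip force at its end, in the units of the state.
- manip.sense(): the state, without advancing time (a new reading comes with each control period).
- manip.grab_frame(name): name is "scene" or "top"; returns a dict with "color" (400x640x3 uint8, red, green, blue), "K" (3x3 intrinsics, pixels), "R" (3x3) and "t" (3): a world point X has camera coordinates R X + t. Camera axes: x right, y down, z forward; pixel columns grow to the right and rows downward; lengths in m; the calibration is good to about 2 mm. A picture is of the moment at which its call begins. There is no depth.
- manip.close_job(): hands the job in; it is judged then, once.
The state is a dict: "clock": time; "joints": joint angles; "dq": joint speeds; "effort": joint torques, N m; "ee_pos": TCP position; "tool_rot": TCP orientation; "force": force on the tool from outside, world axes, zero at the start; "ft_torque": the same for the moment, N m; "finger_gap": opening from 0.0 (shut) to 1.0 (fully open); "gripper_force": force on a finger pad.
Only numpy, scipy, OpenCV 4.12 (cv2) and the standard library are available. Lean on these libraries where they do the work, as an engineer would, in place of code of your own. Each camera call takes 0.05 s, during which the arm holds its last target. There are 200 camera calls.

### The job

Lock up the grey steel reagent box: shut its lid so that the hasp strap comes down over the padlock, swing the padlock's open shackle round until its free leg stands over the hole in the strap, and press it straight down through the strap into the lock until the hidden pawl clicks and the shackle stays down by itself. How deep the click lies differs from lock to lock, so feel for it: push gently and stop as soon as it has caught, do not ram the shackle against the bottom, and leave the timer, bottle and slide box where they stand.

Things in the scene. Friction and masses are not known exactly. Their poses are not given: they have to be found in the camera images.
- lockbox: Grey painted steel box, 160 (x) x 240 (y) x 95 mm to its rim, standing on the worktop and not moving; small vials inside. Origin: centre of its underside. x points from the front (padlock side) to the hinge side, y along the front to the left as seen from the front, z up.
- lid (a joint): Lid of the box, rad: 0 = shut, grows as its front edge rises (starts half open, 0.5 to 1.0). Its hinge axis runs along the box's y through the box-frame point (83, 0, 95) mm; the front edge is 166 mm from the hinge. The hinge is stiff: the lid stays where it is left and takes 2 to 6 N downward on its front edge to move.
- lid_lip (a point): Point on the upper front edge of the lid, 60 mm to the left (box +y) of the strap: a good place to push the lid down. The lid is flat sheet steel there; when shut its top is 98 mm above the worktop.
- strap: Steel hasp strap, 26 mm wide and 3 mm thick, riveted to the middle of the lid's front edge and sticking out 33 mm to the front. With the lid shut it lies flat, 1 mm above the padlock's top, over the padlock's left bore. Origin on the lid's hinge.
- strap_eye (a point): Centre, at the upper face, of the 12 mm hole in the strap. With the lid shut it stands over the padlock's left bore, 92.5 mm above the worktop.
- padlock: Laminated steel padlock body, 62 (box y) x 26 (box x) x 48 mm, held upright in a cradle on the front of the box; its top is 88.5 mm above the worktop. Origin: centre of its underside, at (-101, -19, 40.5) mm in the box frame; axes as the box. Two bores in its top, 19 mm either side of the middle: the right one (-y) holds the long heel leg, the left one (+y, 12 mm wide) takes the free toe leg.
- shackle: Shackle: U of 9 mm round steel bar, legs 38 mm apart. Origin: on the heel leg's axis, 58.5 mm below the crown's top face. z up; its y points from heel leg to toe leg (so it lies along the box's y when the swing is 0).
- shackle_crown (a point): Middle of the crown's top face (the straight top bar, about 18 mm of it straight, lying along the line from heel to toe). 147 mm above the worktop while the shackle is up.
- shackle_heel (a point): Point on the heel leg's axis, the axis about which the shackle swings, level with the crown's top face; 19 mm from the crown's middle.
- shackle_toe (a point): Centre of the end of the free toe leg (slightly rounded end, 9 mm across, a groove above it for the pawl). While the shackle is up it is 95 mm above the worktop, about 2.5 mm over the shut strap.
- shackle_swing (a joint): Swing of the shackle about its heel leg, rad: 0 = toe leg over the left bore; positive = toe swung away to the front of the box (starts 1.0 to 1.9 open). Light friction, stays where it is left; range -0.45 to 2.3. The toe enters only within about 0.05 of 0; there is no stop at 0.
- shackle_drop (a joint): How far the shackle has gone down, m: 0 = up. A spring pushes it up with 2.5 N at the top to 5 N when down, so it jumps back up unless the pawl has caught. The toe meets the strap at about 0.0025 and is in the lock's bore from 0.0065.
- lock_bore (a point): Mouth of the padlock's left bore, in its top face. Inside, a bevelled pawl adds resistance rising over 2 mm to 9 to 13 N on the crown, then gives way: the click, at a drop of 10 to 26 mm, not visible from outside. 1.5 mm further it has caught; 1.5 mm past that the toe meets the bore's hard floor. Over 20 N between shackle and lock or strap counts as ramming.
- timer: White bench timer, 62 x 66 x 18 mm, lying left of the box; leave it.
- kit_bottle: Brown bottle with screw cap, 47 mm across, 122 mm high, standing right of the box; leave it.
- slides: Open carton of microscope slides, 32 x 82 x 30 mm, left of the timer; leave it.

How it is judged:
On the way, in this order (a step that is already met when the one before it is completed fails the run):
1. the lid is shut (value of joint lid below 0.03 rad), for 0.2 s.
2. the toe leg has gone through the strap into the lock (value of joint lid below 0.03 rad and value of joint shackle_drop above 0.008 m and horizontal distance between shackle_toe and strap_eye below 0.005 m), for 0.1 s.
At the end, for the whole second after the job is handed in: The lid is shut (within 0.03 rad), the shackle's toe leg has gone through the hole in the strap and the shackle stays down by itself, caught by the pawl (at least 10 mm below its raised position, at rest) (value of joint lid below 0.03 rad and value of joint shackle_drop above 0.01 m and horizontal distance between shackle_toe and strap_eye below 0.005 m and linear speed of shackle below 0.01 m/s); the robot touches nothing.
It fails at once if the shackle is rammed: more than 20 N between shackle and lock, or shackle and strap (contact force between any of padlock, strap and shackle above 20 N).
It fails at once if the timer, the bottle or the slide box is shifted by more than 20 mm (distance of any of timer, kit_bottle, slides from where it was at the start of the episode above 0.02 m).
It also fails if it takes over 72 s, if anything falls off the work surface, if the arm or the gripper's body presses on something with over 40 N, if the wrist force passes 120 N, or if a joint passes its speed limit or range.

## Working session

There is one attempt and no reset: what is moved stays moved. The work goes in short steps, Python scripts to look and compute and a tool call to move; the robot and the scene stay as the last step left them, time stands still between calls to the robot, and variables do not carry over. Pictures are saved under pics/ and viewed, at most 10 in all, crops included, and the job is handed in when it is done.

Besides the shell and the picture viewer there is one more tool, called as name([rows], argument=value, ...), one row to a line, values as JSON. arm_command: Moves the arm, as the interface text tells. Its arguments: {"type":"object","properties":{"steps":{"type":"array","items":{"type":"array"}}},"required":["steps"]}

```bash
mkdir -p pics; ls
python3 - <<'E'
from rig import manip
import cv2,numpy as np
for n in("scene","top"):
    f=manip.grab_frame(n); cv2.imwrite(f"pics/{n}0.png",f["color"][:,:,::-1]); np.savez(f"pics/{n}0.npz",**{k:f[k] for k in("color","K","R","t")})
    print(n,f["K"].round(1).tolist(),(-f["R"].T@f["t"]).round(3),f["R"].round(3).tolist())
print(manip.sense(), manip.tips_ahead)
E
```

```text
pics
scene [[500.9, 0.0, 312.2], [0.0, 500.9, 207.2], [0.0, 0.0, 1.0]] [ 0.05  -1.087  1.014] [[0.872, -0.489, 0.014], [-0.311, -0.575, -0.757], [0.378, 0.655, -0.654]]
top [[491.6, 0.0, 319.8], [0.0, 491.6, 193.1], [0.0, 0.0, 1.0]] [ 0.401 -0.19   1.442] [[-0.005, -1.0, -0.003], [-0.994, 0.005, -0.109], [0.109, 0.002, -0.994]]
{'clock': 0.1, 'joints': array([-1.45101352e+00,  2.87116573e-01,  1.57803268e+00, -2.88462862e-06,
        1.27861145e+00, -1.49989166e-01]), 'dq': array([ 0.00014895, -0.00204999, -0.00330242, -0.00034823,  0.00124067,
        0.00012893]), 'effort': array([-3.35207151e-04, -4.07297301e+01, -2.93700582e+01, -2.10915082e-04,
        3.39794999e-03, -9.58143175e-06]), 'ee_pos': array([ 0.179857  , -0.649968  ,  0.22585806]), 'tool_rot': array([-3.11090821e+00, -4.22182784e-01, -4.70630725e-05]), 'force': array([ 0.02077236,  0.12632582, -0.33873745]), 'ft_torque': array([ 0.02316669,  0.00193627, -0.01946123]), 'gripper_force': 0.0, 'finger_gap': 0.9982765947719929} 0.017
```

View pics/scene0.png

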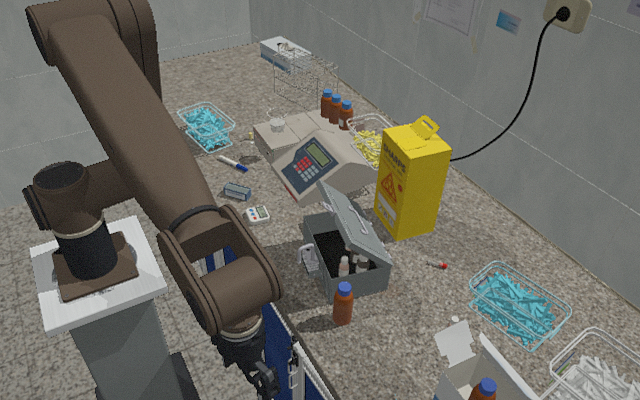

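View pics/top0.png

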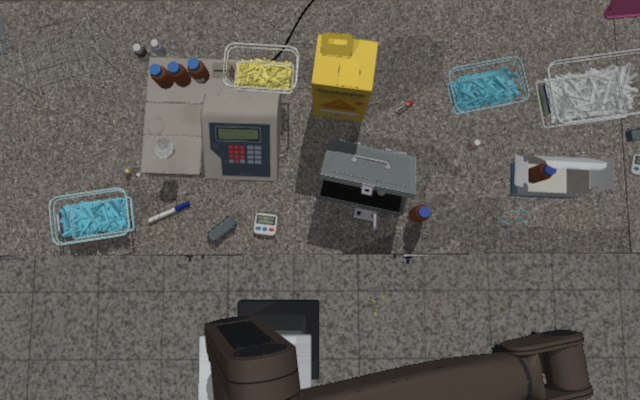

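The scene view shows the box near (345,255), with the shackle at about (308,257) and the bottle at (343,303). In the top view the box is at (368,180), the padlock at (366,215), the bottle at (421,213), the timer at (265,224) and the slides at (221,229). I'll zoom in on the box next.

Run:
```python
import cv2
a=cv2.imread("pics/top0.png")[135:240,305:435]; cv2.imwrite("pics/topc.png",cv2.resize(a,None,fx=5.5,fy=5.5,interpolation=cv2.INTER_CUBIC))
a=cv2.imread("pics/scene0.png")[175:300,285:405]; cv2.imwrite("pics/scenec.png",cv2.resize(a,None,fx=4.8,fy=4.8,interpolation=cv2.INTER_CUBIC))
```

```text
(no output)
```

View pics/topc.png

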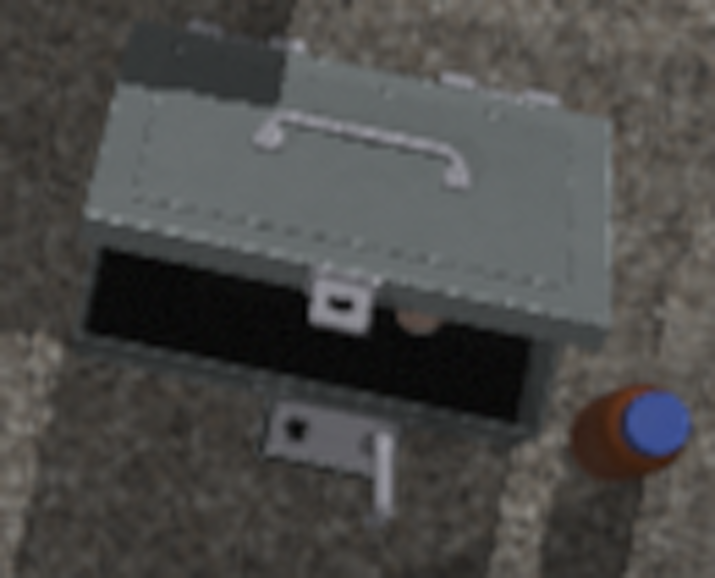

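View pics/scenec.png

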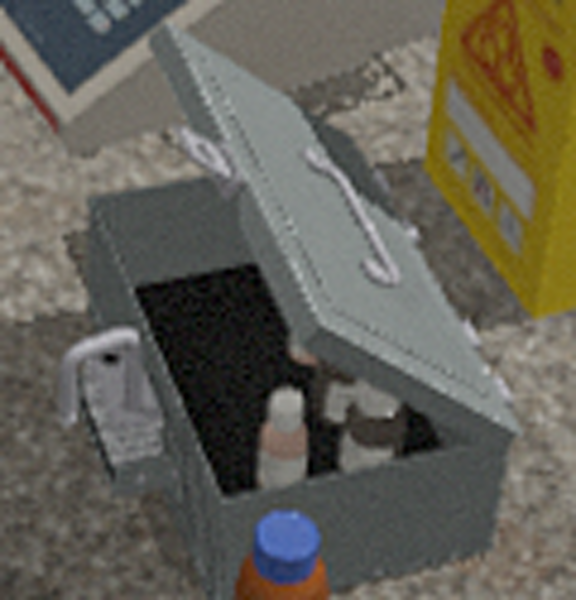

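The top crop gives the left bore at crop (296,430). The padlock's front edge runs (265,455)–(372,475), the shackle crown (383,437)–(380,515), the lid's front top edge (90,213)–(605,325) and the rim's inner front edge (87,335)–(522,420). The strap eye is at (342,303). In the scene crop the shackle is swung out to the front-right, and nothing blocks the way.

```bash
cat > h.py <<'E'
import numpy as np
def cam(n): 
    d=np.load(f"pics/{n}.npz"); return d["K"],d["R"],d["t"]
def ray(n,uv):
    K,R,t=cam(n); return -R.T@t, R.T@np.linalg.solve(K,[*uv,1])
def onz(n,uv,z):
    c,d=ray(n,uv); return c+d*(z-c[2])/d[2]
def proj(n,X):
    K,R,t=cam(n); p=K@(R@np.asarray(X)+t); return p[:2]/p[2]
E
python3 - <<'E'
from h import *
import cv2
T=lambda u,v:((u+.5)/5.5-.5+305,(v+.5)/5.5-.5+135)
S=lambda u,v:((u+.5)/4.8-.5+285,(v+.5)/4.8-.5+175)
g=lambda u,v,z:onz("top0",T(u,v),z)
bore=g(296,430,.0885); print("bore",bore)
for nm,a,b,z in(("padfront",(372,475),(265,455),.0885),("rimin",(522,420),(87,335),.095),("hinge",(612,120),(130,25),.095)):
    A,B=g(*a,z),g(*b,z); d=B-A; print(nm,A,B,"yaw deg",np.degrees(np.arctan2(-d[0],d[1])), np.linalg.norm(d))
h=g(383,437,.147);t=g(380,515,.147);print("crown ends",h,t,np.linalg.norm(t-h))
print("crown in scene",onz("scene0",S(130,335),.147),onz("scene0",S(68,360),.147))
print("bore scene", onz("scene0",S(110,357),.0885))
print("bottle cap",g(657,423,.122), onz("scene0",S(287,525),.122))
# shadow/heights: predicted frame
for yd in(-11,-12):
    y=np.radians(yd);R=np.array([[np.cos(y),-np.sin(y),0],[np.sin(y),np.cos(y),0],[0,0,1]])
    o=bore-R@[-.101,0,.0885]
    print(yd,"origin",o,"heel",o+R@[-.101,-.038,.147])
    p=lambda n,X,f,ox,oy:((proj(n,o+R@np.array(X))-[ox,oy]+.5)*f-.5).round()
    for X in([-.08,.12,.095],[-.08,-.12,.095],[.08,-.12,.095],[-.101,-.038,.147]): print(X,p("top0",X,5.5,305,135),p("scene0",X,4.8,285,175))
    for th in(.5,.6,.7,.8,.9,1.0): # eye at 184 from hinge
        X=[.083-.184*np.cos(th)+.0*np.sin(th),0,.095+.184*np.sin(th)-.0025*np.cos(th)];L=[.083-.166*np.cos(th)-.003*np.sin(th),-.12,.095+.166*np.sin(th)+.003*np.cos(th)]
        print(th,p("top0",X,5.5,305,135),p("scene0",X,4.8,285,175),"corner",p("top0",L,5.5,305,135),p("scene0",L,4.8,285,175))
E
```

```text
bore [ 0.49360108 -0.29299908  0.0885    ]
padfront [ 0.47087784 -0.33071128  0.0885    ] [ 0.48113893 -0.27731837  0.0885    ] yaw deg -10.878511016024923 0.05436997097995102
rimin [ 0.49761774 -0.40527822  0.095     ] [ 0.54129591 -0.18849074  0.095     ] yaw deg -11.391402465810208 0.22114383114005912
hinge [ 0.64914895 -0.4540556   0.095     ] [ 0.69924102 -0.21103279  0.095     ] yaw deg -11.646743214681544 0.24813162195407965
crown ends [ 0.48603192 -0.33019722  0.147     ] [ 0.44872438 -0.32814637  0.147     ] 0.03736386632823386
crown in scene [ 0.48307104 -0.33779745  0.147     ] [ 0.44704914 -0.33835913  0.147     ]
bore scene [ 0.49468365 -0.29664996  0.0885    ]
bottle cap [ 0.49389512 -0.46687402  0.122     ] [ 0.49901081 -0.46512711  0.122     ]
-11 origin [ 5.92745426e-01 -3.12270792e-01  2.77555756e-17] heel [ 0.48635034 -0.33030092  0.147     ]
[-0.08, 0.12, 0.095] [ 69. 343.] [ 76. 195.]
[-0.08, -0.12, 0.095] [541. 433.] [218. 498.]
[0.08, -0.12, 0.095] [595. 122.] [508. 427.]
[-0.101, -0.038, 0.147] [383. 436.] [128. 324.]
0.5 [319. 369.] [148. 218.] corner [576. 3
[... 253 characters left out ...]
1.0 [357. 219.] [267.  94.] corner [620. 257.] [370. 265.]
-12 origin [ 5.92393988e-01 -3.13998165e-01  2.77555756e-17] heel [ 0.48570044 -0.33016869  0.147     ]
[-0.08, 0.12, 0.095] [ 70. 339.] [ 80. 195.]
[-0.08, -0.12, 0.095] [541. 437.] [214. 500.]
[0.08, -0.12, 0.095] [600. 127.] [507. 432.]
[-0.101, -0.038, 0.147] [383. 438.] [127. 324.]
0.5 [320. 369.] [148. 218.] corner [577. 392.] [251. 379.]
0.6 [327. 346.] [166. 192.] corner [585. 372.] [269. 355.]
0.7 [335. 319.] [188. 166.] corner [594. 348.] [290. 332.]
0.8 [343. 289.] [212. 141.] corner [604. 322.] [314. 309.]
0.9 [351. 256.] [239. 117.] corner [613. 293.] [339. 288.]
1.0 [360. 220.] [268.  95.] corner [623. 262.] [367. 268.]
```

The geometry agrees: box yaw is about -11.4°, lid about 0.76 rad, swing about 1.72 rad, and the heel is at (0.486,-0.330). First I'll move above the lid lip.

```bash
cat > go.py <<'E'
import sys,numpy as np
from scipy.spatial.transform import Rotation as Ro
from rig import manip
# args: x y z(tcp, mm world) yaw(deg of tool x) -> shift (mm) and turn in tool axes
x,y,z,w=map(float,sys.argv[1:5]); s=manip.sense(); A=Ro.from_rotvec(s["tool_rot"])
B=Ro.from_euler("z",w,degrees=True)*Ro.from_euler("x",180,degrees=True)
print("shift",A.inv().apply(np.array([x,y,z])-1e3*s["ee_pos"]).round(1),"turn",(A.inv()*B).as_rotvec().round(3),"clock",s["clock"],"F",s["force"].round(1),"ee",s["ee_pos"].round(4),"j6",s["joints"][5].round(2))
E
python3 go.py 380 -450 300 95; python3 go.py 579 -249 280 177
```

```text
shift [ 246.2 -139.6  -73.8] turn [-0.002 -0.002 -1.388] clock 0.1 F [ 0.   0.1 -0.3] ee [ 0.1799 -0.65    0.2259] j6 -0.15
shift [ 491.6 -280.2  -53.4] turn [-0.    -0.003 -2.819] clock 0.1 F [ 0.   0.1 -0.3] ee [ 0.1799 -0.65    0.2259] j6 -0.15
```

arm_command([
  [0,[25,-14,-10],[0,0,-0.14]],
  [0,[49,-28,-30],[0,0,-0.28]],
  [0,[74,-42,-50],[0,0,-0.42]],
  [0,[98,-56,-74],[0,0,-0.55]],
  [0,[123,-70,-74],[0,0,-0.69]],
  [0,[148,-84,-74],[0,0,-0.83]],
  [0,[172,-98,-74],[0,0,-0.97]],
  [0,[197,-112,-74],[0,0,-1.11]],
  [0,[221,-126,-74],[0,0,-1.25]],
  [0,[246,-140,-74],[0,0,-1.388]],
])

```text
clock: 1.1
ee_pos: [0.3802, -0.4489, 0.3005]
tool_rot: [-2.116, -2.321, -0.0]
force: [0.2, -0.4, 0.1]
finger_gap: -0.001
gripper_force: 0.0
```

```bash
python3 go.py 579 -249 280 177
```

```text
shift [180.7 216.4  20.6] turn [ 0.000e+00 -1.000e-03 -1.426e+00] clock 1.1 F [ 0.2 -0.4  0.1] ee [ 0.3802 -0.4489  0.3005] j6 -1.13
```

arm_command([
  [0,[18,22,0],[0,0,-0.14]],
  [0,[36,43,0],[0,0,-0.28]],
  [0,[54,65,0],[0,0,-0.43]],
  [0,[72,87,0],[0,0,-0.57]],
  [0,[90,108,0],[0,0,-0.71]],
  [0,[108,130,0],[0,0,-0.86]],
  [0,[126,151,0],[0,0,-1.0]],
  [0,[145,173,0],[0,0,-1.14]],
  [0,[163,195,10],[0,0,-1.28]],
  [0,[181,216,20],[0,0,-1.426]],
])

```text
clock: 2.1
ee_pos: [0.5799, -0.25, 0.2807]
tool_rot: [0.081, 3.141, -0.0]
force: [0.9, -0.6, 0.0]
finger_gap: 0.001
gripper_force: 0.0
```

```bash
python3 go.py 579 -249 223 177;python3 go.py 539 -241 115 177
```

```text
shift [ 1.   0.9 57.7] turn [-0.     0.     0.001] clock 2.1 F [ 0.9 -0.6  0. ] ee [ 0.5799 -0.25    0.2807] j6 -2.09
shift [ 41.3   6.9 165.7] turn [-0.     0.     0.001] clock 2.1 F [ 0.9 -0.6  0. ] ee [ 0.5799 -0.25    0.2807] j6 -2.09
```

arm_command([
  [0,[0,0,20],[0,0,0]],
  [0,[0,0,40],[0,0,0]],
  [0,[0,0,52],[0,0,0]],
  [0,[2,1,62],[0,0,0]],
  [0,[6,1,72],[0,0,0]],
  [0,[10,2,82],[0,0,0]],
  [0,[14,2,92],[0,0,0]],
  [0,[17,3,102],[0,0,0]],
  [0,[21,4,112],[0,0,0]],
  [0,[25,5,122],[0,0,0]],
])

```text
clock: 3.1
ee_pos: [0.5545, -0.245, 0.1592]
tool_rot: [0.091, 3.139, -0.002]
force: [-0.3, -0.6, 1.8]
finger_gap: 0.0
gripper_force: 0.8
```

arm_command([
  [0,[4,0,8],[0,0,0]],
  [0,[7,1,16],[0,0,0]],
  [0,[10,1,24],[0,0,0]],
  [0,[12,2,30],[0,0,0]],
  [0,[14,2,34],[0,0,0]],
  [0,[15,2,37],[0,0,0]],
  [0,[16,2,39],[0,0,0]],
  [0,[16,2,40],[0,0,0]],
  [0,[16,2,41],[0,0,0]],
  [0,[16,2,41],[0,0,0]],
])

```text
clock: 4.1
ee_pos: [0.5384, -0.2415, 0.1179]
tool_rot: [-0.091, -3.14, -0.0]
force: [-0.4, 0.4, -0.5]
finger_gap: 0.002
gripper_force: 0.1
```

arm_command([
  [0,[0,0,1],[0,0,0]],
  [0,[0,0,1],[0,0,0]],
  [0,[0,0,2],[0,0,0]],
  [0,[0,0,2],[0,0,0]],
  [0,[0,0,3],[0,0,0]],
  [0,[0,0,3],[0,0,0]],
  [0,[0,0,4],[0,0,0]],
  [0,[0,0,4],[0,0,0]],
  [0,[0,0,4],[0,0,0]],
  [0,[0,0,4],[0,0,0]],
])

```text
clock: 5.1
ee_pos: [0.5386, -0.2416, 0.114]
tool_rot: [-0.091, -3.14, -0.0]
force: [0.8, -0.8, 1.1]
finger_gap: -0.001
gripper_force: 0.1
```

Run:
```python
from rig import manip
import cv2,numpy as np
ims=[]
for n in("scene","top"):
    f=manip.grab_frame(n); np.savez(f"pics/{n}1.npz",**{k:f[k] for k in("color","K","R","t")})
    a=f["color"][:,:,::-1]; a=a[135:240,305:435] if n=="top" else a[175:300,275:405]
    ims.append(cv2.resize(a,(400,400*a.shape[0]//a.shape[1]),interpolation=cv2.INTER_CUBIC)[:320])
ims=[cv2.copyMakeBorder(i,0,400-i.shape[0],0,0,0) for i in ims]
cv2.imwrite("pics/both1.png",np.hstack(ims)); print(manip.sense()["force"])
```

```text
[-0.12651222 -0.76125876  0.57312837]
```

View pics/both1.png

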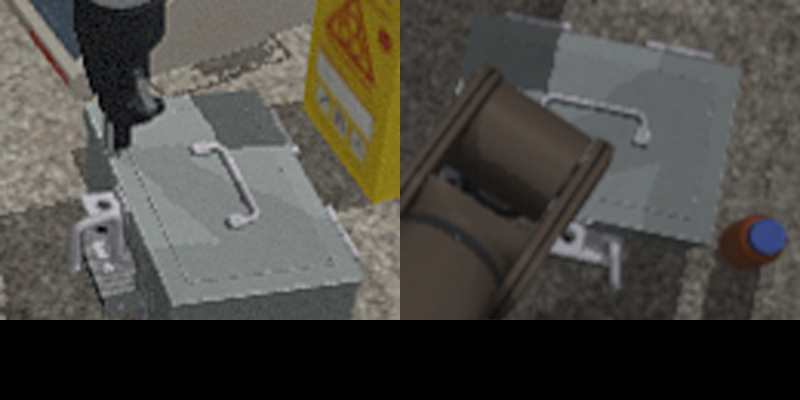

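The lid is down and the strap lies over the padlock, with the eye at about (103,205) in the left panel. The shackle is untouched. I'll press on until the force rises.

arm_command([
  [0,[0,0,0.5],[0,0,0]],
  [0,[0,0,1],[0,0,0]],
  [0,[0,0,1],[0,0,0]],
  [0,[0,0,1.5],[0,0,0]],
  [0,[0,0,1.5],[0,0,0]],
  [0,[0,0,2],[0,0,0]],
  [0,[0,0,2],[0,0,0]],
  [0,[0,0,2],[0,0,0]],
  [0,[0,0,2],[0,0,0]],
  [0,[0,0,2],[0,0,0]],
])

```text
clock: 6.2
ee_pos: [0.5387, -0.2416, 0.1121]
tool_rot: [0.091, 3.14, 0.0]
force: [-0.3, -0.1, 0.9]
finger_gap: -0.001
gripper_force: 0.2
```

arm_command([
  [0,[0,0,0.5],[0,0,0]],
  [0,[0,0,1],[0,0,0]],
  [0,[0,0,1],[0,0,0]],
  [0,[0,0,1.5],[0,0,0]],
  [0,[0,0,1.5],[0,0,0]],
  [0,[0,0,2],[0,0,0]],
  [0,[0,0,2],[0,0,0]],
  [0,[0,0,2],[0,0,0]],
  [0,[0,0,2],[0,0,0]],
  [0,[0,0,2],[0,0,0]],
])

```text
clock: 7.2
ee_pos: [0.5386, -0.2416, 0.1101]
tool_rot: [0.091, 3.14, 0.0]
force: [-0.5, -0.1, 0.9]
finger_gap: 0.004
gripper_force: 0.2
```

Run:
```python
from rig import manip
import cv2,numpy as np
from h import *
f=manip.grab_frame("scene"); np.savez("pics/scene2.npz",**{k:f[k] for k in("color","K","R","t")})
a=f["color"][:,:,::-1]
b=cv2.resize(a[195:285,290:380],(600,600),interpolation=cv2.INTER_CUBIC); cv2.imwrite("pics/s2.png",b)
y=np.radians(-11.4);R=np.array([[np.cos(y),-np.sin(y),0],[np.sin(y),np.cos(y),0],[0,0,1]]);o=np.array([.5926,-.313,0])
for th in(0,.03,.06,.1,.15):
  q=lambda X:((proj("scene2",o+R@np.array(X))-[290,195]+.5)*600/90-.5).round()
  print(th,"eye",q([.083-.184*np.cos(th),0,.095+.184*np.sin(th)-.0025]),"cornR",q([.083-.166*np.cos(th),-.12,.098+.166*np.sin(th)]),"bore",q([-.101,0,.0885]))
```

```text
0 eye [113. 351.] cornR [260. 556.] bore [113. 358.]
0.03 eye [113. 340.] cornR [261. 547.] bore [113. 358.]
0.06 eye [114. 330.] cornR [262. 538.] bore [113. 358.]
0.1 eye [115. 316.] cornR [264. 525.] bore [113. 358.]
0.15 eye [118. 299.] cornR [267. 509.] bore [113. 358.]
```

View pics/s2.png

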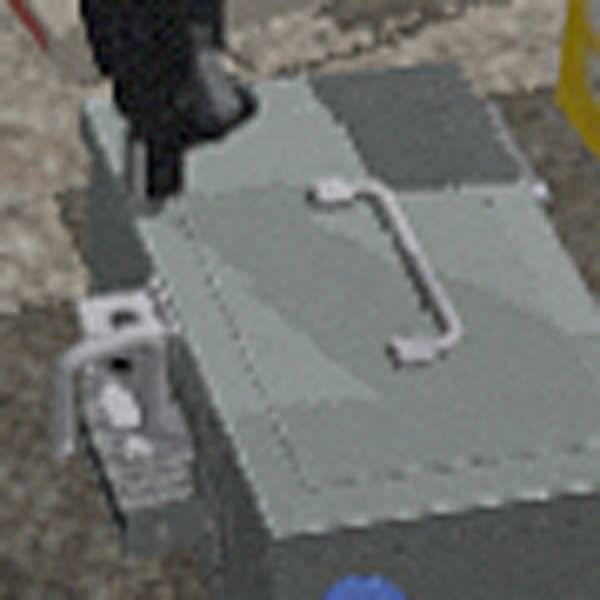

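Run:
```python
from h import *
for z in(.093,.1,.105,.11,.12):
  print(z,((proj("scene2",[.5386,-.2416,z])-[290,195]+.5)*600/90-.5).round())
```

```text
0.093 [149. 231.]
0.1 [149. 218.]
0.105 [150. 209.]
0.11 [150. 200.]
0.12 [150. 181.]
```

The eye is at (123,316) and the corner at (275,535), so the lid is still about 0.1 rad open. The shut fingertips therefore sit only about 2 mm ahead of the TCP. I'll keep pushing.

arm_command([
  [0,[0,0,1],[0,0,0]],
  [0,[1,0,2],[0,0,0]],
  [0,[1,0,3],[0,0,0]],
  [0,[1,0,4],[0,0,0]],
  [0,[1,0,5],[0,0,0]],
  [0,[1,0,6],[0,0,0]],
  [0,[1,0,7],[0,0,0]],
  [0,[1,0,8],[0,0,0]],
  [0,[1,0,8],[0,0,0]],
  [0,[1,0,8],[0,0,0]],
])

```text
clock: 8.25
ee_pos: [0.5375, -0.2414, 0.1019]
tool_rot: [-0.091, -3.14, -0.0]
force: [0.5, 0.2, 0.0]
finger_gap: 0.0
gripper_force: 0.0
```

arm_command([
  [0,[0,0,0.5],[0,0,0]],
  [0,[0,0,1],[0,0,0]],
  [0,[0,0,1.5],[0,0,0]],
  [0,[0,0,2],[0,0,0]],
  [0,[0,0,2.5],[0,0,0]],
  [0,[0,0,3],[0,0,0]],
  [0,[0,0,3],[0,0,0]],
  [0,[0,0,3],[0,0,0]],
  [0,[0,0,3],[0,0,0]],
  [0,[0,0,3],[0,0,0]],
])

```text
clock: 9.25
ee_pos: [0.5377, -0.2416, 0.0991]
tool_rot: [0.091, 3.14, 0.0]
force: [-0.3, -0.1, 0.7]
finger_gap: -0.003
gripper_force: 0.0
```

arm_command([
  [0,[0,0,0.5],[0,0,0]],
  [0,[0,0,1],[0,0,0]],
  [0,[0,0,1.5],[0,0,0]],
  [0,[0,0,2],[0,0,0]],
  [0,[0,0,2.5],[0,0,0]],
  [0,[0,0,3],[0,0,0]],
  [0,[0,0,3],[0,0,0]],
  [0,[0,0,3],[0,0,0]],
  [0,[0,0,3],[0,0,0]],
  [0,[0,0,3],[0,0,0]],
])

```text
clock: 10.25
ee_pos: [0.5377, -0.2415, 0.0961]
tool_rot: [0.091, 3.14, 0.0]
force: [-0.4, -0.0, 0.2]
finger_gap: 0.003
gripper_force: 0.0
```

Run:
```python
from rig import manip
import cv2,numpy as np
f=manip.grab_frame("scene"); np.savez("pics/scene3.npz",**{k:f[k] for k in("color","K","R","t")})
a=f["color"][:,:,::-1]
g0=cv2.cvtColor(np.load("pics/scene2.npz")["color"],cv2.COLOR_RGB2GRAY);g1=cv2.cvtColor(f["color"],cv2.COLOR_RGB2GRAY)
# shift of the lid patches (handle, front right corner, strap) between scene2 and now
for n,(u,v,w,h) in dict(handle=(336,221,25,30),corner=(322,262,22,16)).items():
    m=cv2.matchTemplate(g1[v-12:v+h+12,u-12:u+w+12],g0[v:v+h,u:u+w],cv2.TM_CCOEFF_NORMED);_,s,_,p=cv2.minMaxLoc(m);print(n,p[0]-12,p[1]-12,round(s,2))
print(manip.sense()["force"].round(2))
cv2.imwrite("pics/s3.png",cv2.resize(a[195:285,290:380],(600,600),interpolation=cv2.INTER_CUBIC))
```

```text
handle 0 2 0.8
corner -1 4 0.94
[-0.08  0.49 -0.16]
```

View pics/s3.png

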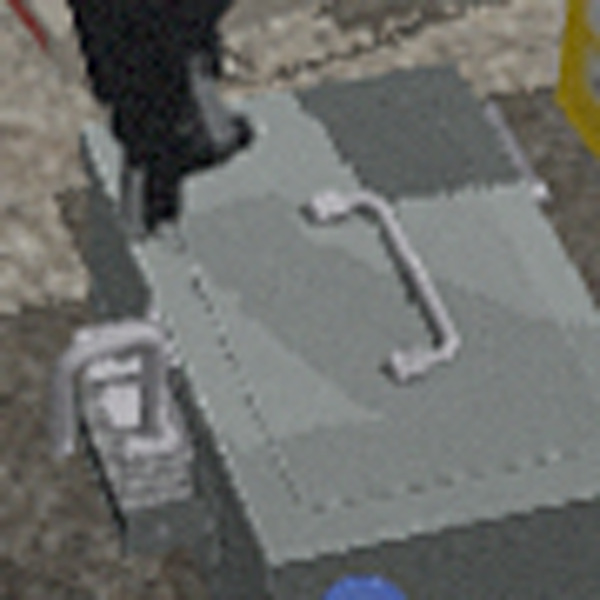

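The corner moved to (268,560), which matches a shut lid. One more gentle press should confirm the hard stop.

arm_command([
  [0,[0,0,0.5],[0,0,0]],
  [0,[0,0,0.5],[0,0,0]],
  [0,[0,0,1],[0,0,0]],
  [0,[0,0,1],[0,0,0]],
  [0,[0,0,1.5],[0,0,0]],
  [0,[0,0,1.5],[0,0,0]],
  [0,[0,0,1.5],[0,0,0]],
  [0,[0,0,1.5],[0,0,0]],
  [0,[0,0,1.5],[0,0,0]],
  [0,[0,0,1.5],[0,0,0]],
])

```text
clock: 11.3
ee_pos: [0.5377, -0.2415, 0.0946]
tool_rot: [0.091, 3.14, 0.0]
force: [-0.5, 0.2, 0.0]
finger_gap: -0.001
gripper_force: 0.1
```

arm_command([
  [0,[0,0,0.5],[0,0,0]],
  [0,[0,0,0.5],[0,0,0]],
  [0,[0,0,1],[0,0,0]],
  [0,[0,0,1],[0,0,0]],
  [0,[0,0,1.5],[0,0,0]],
  [0,[0,0,1.5],[0,0,0]],
  [0,[0,0,2],[0,0,0]],
  [0,[0,0,2],[0,0,0]],
  [0,[0,0,2],[0,0,0]],
  [0,[0,0,2],[0,0,0]],
])

```text
clock: 12.3
ee_pos: [0.5377, -0.2416, 0.0938]
tool_rot: [-0.091, -3.14, -0.0]
force: [-2.8, 1.7, 7.3]
finger_gap: 0.0
gripper_force: 3.6
```

Run:
```python
from rig import manip
import cv2,numpy as np
f=manip.grab_frame("scene"); g1=cv2.cvtColor(f["color"],cv2.COLOR_RGB2GRAY)
g0=cv2.cvtColor(np.load("pics/scene3.npz")["color"],cv2.COLOR_RGB2GRAY)
up=lambda a:cv2.resize(a,None,fx=4,fy=4,interpolation=cv2.INTER_CUBIC)
for n,(u,v,w,h) in dict(handle=(336,221,25,30),corner=(322,262,22,20),padlock=(303,262,16,14),finger=(300,195,20,36)).items():
    m=cv2.matchTemplate(up(g1[v-6:v+h+6,u-6:u+w+6]),up(g0[v:v+h,u:u+w]),cv2.TM_CCOEFF_NORMED);_,s,_,p=cv2.minMaxLoc(m);print(n,p[0]/4-6,p[1]/4-6,round(s,2))
s=manip.sense();print(s["force"].round(2),s["ft_torque"].round(2),s["ee_pos"])
```

```text
handle 0.0 0.25 0.93
corner 0.0 0.5 0.96
padlock 0.0 0.0 0.98
finger 0.0 0.75 0.98
[-3.28  1.97  7.43] [ 0.35  0.55 -0.03] [ 0.53768343 -0.24156222  0.09378573]
```

The lid is on its stop: 7.4 N at TCP z 0.094, so the shut tips bear at about TCP level. Next I'll lift and go over the crown.

```bash
python3 go.py 467 -329 200 177;python3 go.py 467 -329 122 177
```

```text
shift [  65.6  -91.4 -106.2] turn [ 0.    -0.    -0.005] clock 12.35 F [-3.3  2.   7.4] ee [ 0.5377 -0.2416  0.0938] j6 -2.11
shift [ 65.5 -91.4 -28.2] turn [ 0.    -0.    -0.005] clock 12.35 F [-3.3  2.   7.4] ee [ 0.5377 -0.2416  0.0938] j6 -2.11
```

arm_command([
  [0,[0,0,-30],[0,0,0]],
  [0,[0,0,-60],[0,0,0]],
  [0,[0,0,-90],[0,0,0]],
  [40,[10,-15,-107],[0,0,0]],
  [40,[22,-30,-107],[0,0,0]],
  [40,[33,-46,-107],[0,0,0]],
  [40,[44,-61,-107],[0,0,0]],
  [40,[55,-76,-107],[0,0,0]],
  [40,[65,-91,-107],[0,0,0]],
  [40,[65,-91,-107],[0,0,0]],
])

```text
clock: 13.35
ee_pos: [0.4665, -0.33, 0.1991]
tool_rot: [-0.095, -3.14, 0.001]
force: [-0.0, 0.4, 0.5]
finger_gap: 0.472
gripper_force: 0.0
```

```bash
python3 go.py 467 -329 122 177
python3 - <<'E'
from rig import manip
import cv2,numpy as np
f=manip.grab_frame("scene"); np.savez("pics/scene4.npz",**{k:f[k] for k in("color","K","R","t")})
a=f["color"][:,:,::-1]
cv2.imwrite("pics/s4.png",cv2.resize(a[185:285,270:370],(600,600),interpolation=cv2.INTER_CUBIC))
from h import *
for X in([.467,-.329,.2],[.467,-.309,.2],[.467,-.349,.2],[.467,-.329,.183],[.467,-.329,.147]):print(X,((proj("scene4",X)-[270,185]+.5)*6-.5).round())
print(manip.sense()["finger_gap"])
E
```

```text
shift [-0.4  1.1 77.1] turn [-0.001 -0.    -0.008] clock 13.35 F [-0.   0.4  0.5] ee [ 0.4665 -0.33    0.1991] j6 -2.3
[0.467, -0.329, 0.2] [208. 264.]
[0.467, -0.309, 0.2] [184. 234.]
[0.467, -0.349, 0.2] [233. 295.]
[0.467, -0.329, 0.183] [208. 295.]
[0.467, -0.329, 0.147] [208. 359.]
0.4694611914004743
```

View pics/s4.png

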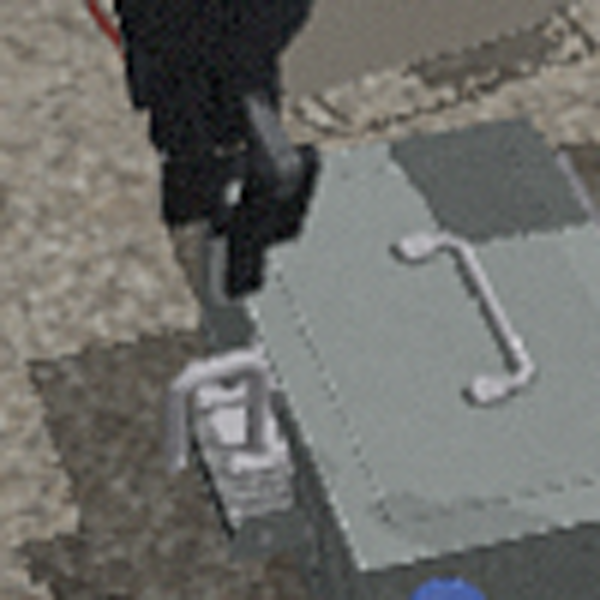

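The right finger tip, at (240,295), sits at TCP height and is aligned with the crown, whose middle is at about (215,365). I'll descend around it.

arm_command([
  [40,[0,1,12],[0,0,0]],
  [40,[0,1,24],[0,0,0]],
  [40,[0,1,36],[0,0,0]],
  [40,[0,1,48],[0,0,0]],
  [40,[0,1,58],[0,0,0]],
  [40,[0,1,66],[0,0,0]],
  [40,[0,1,72],[0,0,0]],
  [40,[0,1,75],[0,0,0]],
  [40,[0,1,75],[0,0,0]],
  [40,[0,1,75],[0,0,0]],
])

```text
clock: 14.4
ee_pos: [0.4678, -0.328, 0.1251]
tool_rot: [0.091, 3.14, -0.001]
force: [0.7, -0.9, -0.5]
finger_gap: 0.467
gripper_force: 0.0
```

arm_command([
  [34,[0,0,0],[0,0,0]],
  [30,[0,0,0],[0,0,0]],
  [26,[0,0,0],[0,0,0]],
  [23,[0,0,0],[0,0,0]],
  [20,[0,0,0],[0,0,0]],
  [18,[0,0,0],[0,0,0]],
  [16,[0,0,0],[0,0,0]],
  [14,[0,0,0],[0,0,0]],
  [13,[0,0,0],[0,0,0]],
  [12,[0,0,0],[0,0,0]],
])

```text
clock: 15.4
ee_pos: [0.4674, -0.3279, 0.1247]
tool_rot: [-0.091, -3.14, 0.001]
force: [-2.0, -1.8, -0.1]
finger_gap: 0.136
gripper_force: 0.7
```

arm_command([
  [12,[-0.1,1.7,0],[0,0,0.09]],
  [12,[-0.3,3.4,0],[0,0,0.18]],
  [12,[-0.7,5.1,0],[0,0,0.27]],
  [12,[-1.2,6.7,0],[0,0,0.36]],
  [12,[-1.9,8.3,0],[0,0,0.45]],
  [12,[-2.7,9.8,0],[0,0,0.54]],
  [12,[-3.6,11.2,0],[0,0,0.63]],
  [12,[-4.7,12.5,0],[0,0,0.72]],
  [12,[-5.8,13.6,0],[0,0,0.8]],
  [12,[-6.6,14.4,0],[0,0,0.86]],
])

```text
clock: 16.4
ee_pos: [0.4752, -0.3136, 0.1247]
tool_rot: [1.395, 2.814, 0.0]
force: [-0.1, -0.8, -0.3]
finger_gap: 0.136
gripper_force: 0.3
```

```bash
python3 go.py 489.8 -311.4 124.7 78.6
```

```text
shift [-7.1 12.9 -0. ] turn [0.001 0.    0.849] clock 16.4 F [-0.1 -0.8 -0.3] ee [ 0.4752 -0.3136  0.1247] j6 -1.41
```

arm_command([
  [12,[-0.1,1.6,0],[0,0,0.09]],
  [12,[-0.3,3.1,0],[0,0,0.18]],
  [12,[-0.8,4.6,0],[0,0,0.27]],
  [12,[-1.3,6.1,0],[0,0,0.36]],
  [12,[-2.0,7.5,0],[0,0,0.45]],
  [12,[-2.9,8.9,0],[0,0,0.54]],
  [12,[-3.9,10.2,0],[0,0,0.63]],
  [12,[-5.0,11.4,0],[0,0,0.72]],
  [12,[-6.2,12.3,0],[0,0,0.8]],
  [12,[-7.0,12.9,0],[0,0,0.85]],
])

```text
clock: 17.4
ee_pos: [0.4896, -0.3108, 0.1244]
tool_rot: [-2.431, -1.988, -0.001]
force: [-0.5, 0.3, -0.1]
finger_gap: 0.139
gripper_force: 0.2
```

arm_command([
  [11,[0,0,0],[0,0,0]],
  [10,[0,0,0],[0,0,0]],
  [9.5,[0,0,0],[0,0,0]],
  [9,[0,0,0],[0,0,0]],
  [8.5,[0,0,0],[0,0,0]],
  [8,[0,0,0],[0,0,0]],
  [8,[0,0,0],[0,0,0]],
  [8,[0,0,0],[0,0,0]],
  [8,[0,0,0],[0,0,0]],
  [8,[0,0,0],[0,0,0]],
])

```text
clock: 18.4
ee_pos: [0.49, -0.3114, 0.1246]
tool_rot: [2.428, 1.992, 0.001]
force: [6.1, -0.2, -3.4]
finger_gap: 0.1
gripper_force: 15.5
```

Run:
```python
from rig import manip
import cv2,numpy as np
s=manip.sense(); print(s["clock"],s["ee_pos"],s["force"].round(1),s["ft_torque"].round(2),s["finger_gap"]*85.4,s["gripper_force"])
ims=[]
for n in("scene","top"):
    f=manip.grab_frame(n); np.savez(f"pics/{n}5.npz",**{k:f[k] for k in("color","K","R","t")})
    a=f["color"][:,:,::-1]; a=a[190:270,335:415] if n=="top" else a[205:285,280:360]
    ims.append(cv2.resize(a,(400,400),interpolation=cv2.INTER_CUBIC))
cv2.imwrite("pics/both5.png",np.hstack(ims))
```

```text
18.4 [ 0.4900326  -0.3114193   0.12462635] [ 6.1 -0.2 -3.4] [-0.1  -0.85  0.16] 8.55520737032022 15.516953305341303
```

View pics/both5.png

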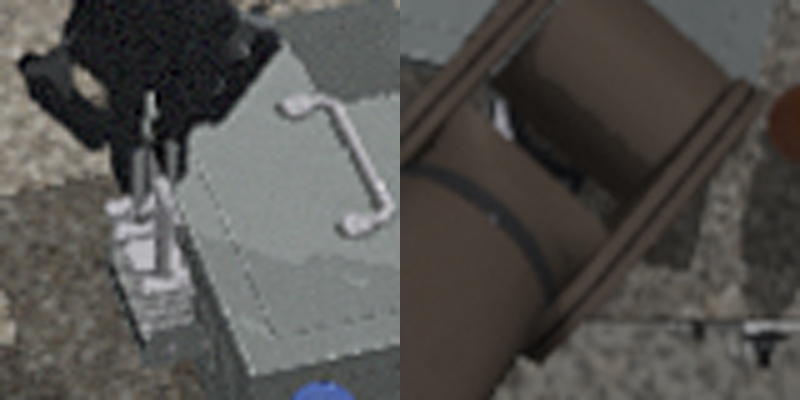

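The gripper holds the crown (gap 8.6 mm) with the shackle turned along the box front. The heel leg is at about (165,240) and the strap is left of it. A side load of 6 N remains in +x, so I'll shift about 0.9 mm to null it and start down slightly.

arm_command([
  [8,[0,0.3,0.1],[0,0,0]],
  [8,[0,0.6,0.2],[0,0,0]],
  [8,[0,0.9,0.4],[0,0,0]],
  [8,[0,0.9,0.5],[0,0,0]],
  [8,[0,0.9,0.5],[0,0,0]],
  [8,[0,0.9,0.5],[0,0,0]],
  [8,[0,0.9,0.5],[0,0,0]],
  [8,[0,0.9,0.5],[0,0,0]],
  [8,[0,0.9,0.5],[0,0,0]],
  [8,[0,0.9,0.5],[0,0,0]],
])

```text
clock: 19.5
ee_pos: [0.4905, -0.3115, 0.1243]
tool_rot: [2.429, 1.992, 0.0]
force: [2.4, 3.1, 1.8]
finger_gap: 0.097
gripper_force: 15.3
```

```bash
cat > st.py <<'E'
from rig import manip
s=manip.sense(); print(s["clock"],s["ee_pos"].round(4),s["force"].round(1),s["ft_torque"].round(2),s["finger_gap"]*85.4,s["gripper_force"])
E
python3 st.py
```

```text
19.5 [ 0.4905 -0.3115  0.1243] [2.4 3.1 1.8] [ 0.41 -0.47  0.05] 8.274923204008074 15.269326460547745
```

arm_command([
  [8,[0.3,0.2,0],[0,0,0]],
  [8,[0.3,0.3,0.3],[0,0,0]],
  [8,[0.3,0.3,0.6],[0,0,0]],
  [8,[0.3,0.3,0.9],[0,0,0]],
  [8,[0.3,0.3,1.2],[0,0,0]],
  [8,[0.3,0.3,1.5],[0,0,0]],
  [8,[0.3,0.3,1.8],[0,0,0]],
  [8,[0.3,0.3,2],[0,0,0]],
  [8,[0.3,0.3,2],[0,0,0]],
  [8,[0.3,0.3,2],[0,0,0]],
])

```text
clock: 20.5
ee_pos: [0.4907, -0.3114, 0.1221]
tool_rot: [2.429, 1.992, -0.0]
force: [1.6, 1.4, 2.4]
finger_gap: 0.097
gripper_force: 15.1
```

```bash
python3 st.py
```

```text
20.5 [ 0.4907 -0.3114  0.1221] [1.6 1.4 2.4] [ 0.21 -0.24  0.04] 8.31657762380587 15.103641626119497
```

arm_command([
  [8,[0,0.1,0.3],[0,0,0]],
  [8,[0,0.1,0.6],[0,0,0]],
  [8,[0,0.1,0.9],[0,0,0]],
  [8,[0,0.1,1.2],[0,0,0]],
  [8,[0,0.1,1.4],[0,0,0]],
  [8,[0,0.1,1.6],[0,0,0]],
  [8,[0,0.1,1.8],[0,0,0]],
  [8,[0,0.1,2],[0,0,0]],
  [8,[0,0.1,2],[0,0,0]],
  [8,[0,0.1,2],[0,0,0]],
])

```text
clock: 21.5
ee_pos: [0.4909, -0.3114, 0.1202]
tool_rot: [2.429, 1.992, -0.0]
force: [1.6, 1.0, 2.5]
finger_gap: 0.097
gripper_force: 14.9
```

```bash
python3 st.py
```

```text
21.5 [ 0.4909 -0.3114  0.1202] [1.6 1.  2.5] [ 0.12 -0.18  0.02] 8.292073963924265 14.866391375107924
```

arm_command([
  [8,[0,0.1,0.3],[0,0,0]],
  [8,[0,0.1,0.6],[0,0,0]],
  [8,[0,0.1,0.9],[0,0,0]],
  [8,[0,0.1,1.2],[0,0,0]],
  [8,[0,0.1,1.5],[0,0,0]],
  [8,[0,0.1,1.8],[0,0,0]],
  [8,[0,0.1,2.1],[0,0,0]],
  [8,[0,0.1,2.4],[0,0,0]],
  [8,[0,0.1,2.4],[0,0,0]],
  [8,[0,0.1,2.4],[0,0,0]],
])

```text
clock: 22.5
ee_pos: [0.4909, -0.3114, 0.1178]
tool_rot: [2.429, 1.992, -0.0]
force: [1.1, 0.0, 3.0]
finger_gap: 0.098
gripper_force: 14.9
```

```bash
python3 st.py
```

```text
22.5 [ 0.4909 -0.3114  0.1178] [1.1 0.  3. ] [ 0.05 -0.12  0.09] 8.380912792121306 14.86045571466093
```

arm_command([
  [6,[0,0,0],[0,0,0]],
  [4,[0,0,0],[0,0,0]],
  [2,[0,0,0.3],[0,0,0]],
  [0,[0,0,0.6],[0,0,0]],
  [0,[0,0,0.9],[0,0,0]],
  [0,[0,0,1.2],[0,0,0]],
  [0,[0,0,1.5],[0,0,0]],
  [0,[0,0,1.5],[0,0,0]],
  [0,[0,0,1.5],[0,0,0]],
  [0,[0,0,1.5],[0,0,0]],
])

```text
clock: 23.5
ee_pos: [0.491, -0.3114, 0.1163]
tool_rot: [2.429, 1.992, 0.0]
force: [2.2, 0.3, 3.1]
finger_gap: 0.087
gripper_force: 58.9
```

```bash
python3 st.py
```

```text
23.5 [ 0.491  -0.3114  0.1163] [2.2 0.3 3.1] [-0.05 -0.17  0.03] 7.402010323237431 58.920467449352145
```

Firm grip, and only the spring load is felt at about 8 mm drop. I'll continue in 1.5–2 mm increments, feeling for the pawl.

arm_command([
  [0,[0,0.2,0.3],[0,0,0]],
  [0,[0,0.2,0.6],[0,0,0]],
  [0,[0,0.2,0.9],[0,0,0]],
  [0,[0,0.2,1.2],[0,0,0]],
  [0,[0,0.2,1.5],[0,0,0]],
  [0,[0,0.2,1.7],[0,0,0]],
  [0,[0,0.2,1.7],[0,0,0]],
  [0,[0,0.2,1.7],[0,0,0]],
  [0,[0,0.2,1.7],[0,0,0]],
  [0,[0,0.2,1.7],[0,0,0]],
])

```text
clock: 24.5
ee_pos: [0.491, -0.3114, 0.1145]
tool_rot: [-2.429, -1.992, 0.0]
force: [-0.5, 0.1, 3.3]
finger_gap: 0.081
gripper_force: 59.1
```

arm_command([
  [0,[0,0,0.3],[0,0,0]],
  [0,[0,0,0.6],[0,0,0]],
  [0,[0,0,0.9],[0,0,0]],
  [0,[0,0,1.2],[0,0,0]],
  [0,[0,0,1.5],[0,0,0]],
  [0,[0,0,1.5],[0,0,0]],
  [0,[0,0,1.5],[0,0,0]],
  [0,[0,0,1.5],[0,0,0]],
  [0,[0,0,1.5],[0,0,0]],
  [0,[0,0,1.5],[0,0,0]],
])

```text
clock: 25.5
ee_pos: [0.4911, -0.3114, 0.1131]
tool_rot: [-2.429, -1.992, -0.0]
force: [-0.4, 0.4, 3.7]
finger_gap: 0.08
gripper_force: 59.1
```

arm_command([
  [0,[0,0,0.3],[0,0,0]],
  [0,[0,0,0.6],[0,0,0]],
  [0,[0,0,0.9],[0,0,0]],
  [0,[0,0,1.2],[0,0,0]],
  [0,[0,0,1.5],[0,0,0]],
  [0,[0,0,1.5],[0,0,0]],
  [0,[0,0,1.5],[0,0,0]],
  [0,[0,0,1.5],[0,0,0]],
  [0,[0,0,1.5],[0,0,0]],
  [0,[0,0,1.5],[0,0,0]],
])

```text
clock: 26.5
ee_pos: [0.4911, -0.3114, 0.1115]
tool_rot: [-2.429, -1.992, -0.0]
force: [-0.0, 0.2, 3.6]
finger_gap: 0.075
gripper_force: 59.1
```

```bash
python3 st.py
```

```text
26.5 [ 0.4911 -0.3114  0.1115] [-0.   0.2  3.6] [0.02 0.11 0.01] 6.363108423198186 59.13273707963526
```

arm_command([
  [0,[0,0,0.3],[0,0,0]],
  [0,[0,0,0.6],[0,0,0]],
  [0,[0,0,0.9],[0,0,0]],
  [0,[0,0,1.2],[0,0,0]],
  [0,[0,0,1.5],[0,0,0]],
  [0,[0,0,1.5],[0,0,0]],
  [0,[0,0,1.5],[0,0,0]],
  [0,[0,0,1.5],[0,0,0]],
  [0,[0,0,1.5],[0,0,0]],
  [0,[0,0,1.5],[0,0,0]],
])

```text
clock: 27.5
ee_pos: [0.4911, -0.3114, 0.11]
tool_rot: [2.429, 1.992, 0.0]
force: [-0.1, 0.9, 4.6]
finger_gap: 0.078
gripper_force: 59.2
```

arm_command([
  [0,[0,0,0.3],[0,0,0]],
  [0,[0,0,0.6],[0,0,0]],
  [0,[0,0,0.9],[0,0,0]],
  [0,[0,0,1.2],[0,0,0]],
  [0,[0,0,1.5],[0,0,0]],
  [0,[0,0,1.5],[0,0,0]],
  [0,[0,0,1.5],[0,0,0]],
  [0,[0,0,1.5],[0,0,0]],
  [0,[0,0,1.5],[0,0,0]],
  [0,[0,0,1.5],[0,0,0]],
])

```text
clock: 28.5
ee_pos: [0.4913, -0.3115, 0.1093]
tool_rot: [2.429, 1.992, 0.0]
force: [-1.0, 2.3, 7.2]
finger_gap: 0.077
gripper_force: 59.5
```

```bash
python3 st.py
```

```text
28.5 [ 0.4913 -0.3115  0.1093] [-1.   2.3  7.2] [ 0.11  0.32 -0.02] 6.566292668091399 59.535328494384885
```

The force is rising to 7 N. I'll use the last picture to confirm this is the pawl and not a finger touching the strap or lid.

Run:
```python
from rig import manip
import cv2,numpy as np
f=manip.grab_frame("scene"); np.savez("pics/scene6.npz",**{k:f[k] for k in("color","K","R","t")})
a=f["color"][:,:,::-1]; b=np.load("pics/scene5.npz")["color"][:,:,::-1]
c=lambda i:cv2.resize(i[225:280,290:330],(400,550),interpolation=cv2.INTER_CUBIC)
cv2.imwrite("pics/both6.png",np.hstack([c(b),c(a)]))
from h import *
H=np.array([.487,-.3295]);T=np.array([.4945,-.2925])
for nm,p,z in(("heelmouth",H,.0885),("crown heel",H,.147),("crown heel-15",H,.132),("eye",T,.0925),("tips TCP",(H+T)/2,.109),("tips17",(H+T)/2,.092)):print(nm,((proj("scene6",[*p,z])-[290,225]+.5)*10-.5).round()+9)
```

```text
heelmouth [225. 345.]
crown heel [228. 181.]
crown heel-15 [227. 224.]
eye [180. 233.]
tips TCP [203. 237.]
tips17 [202. 284.]
```

View pics/both6.png

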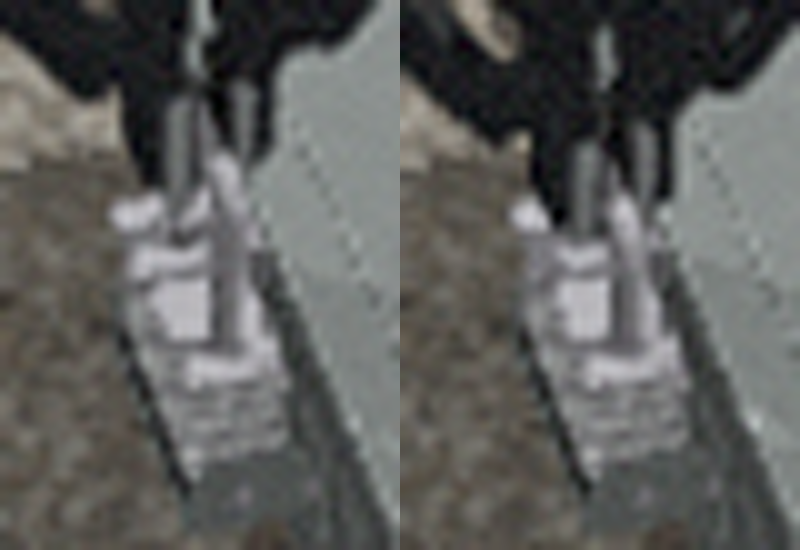

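The crown dropped from (225,155) to (620,190), about 13 mm. The pad tips, at about (583,235), are well above the strap, so this is the pawl. I'll press on gently.

arm_command([
  [0,[0,0,0.2],[0,0,0]],
  [0,[0,0,0.4],[0,0,0]],
  [0,[0,0,0.6],[0,0,0]],
  [0,[0,0,0.8],[0,0,0]],
  [0,[0,0,0.8],[0,0,0]],
  [0,[0,0,0.8],[0,0,0]],
  [0,[0,0,0.8],[0,0,0]],
  [0,[0,0,0.8],[0,0,0]],
  [0,[0,0,0.8],[0,0,0]],
  [0,[0,0,0.8],[0,0,0]],
])

```text
clock: 29.55
ee_pos: [0.4913, -0.3116, 0.1089]
tool_rot: [2.429, 1.992, 0.0]
force: [-2.9, 3.5, 8.1]
finger_gap: 0.078
gripper_force: 59.7
```

```bash
python3 st.py
```

```text
29.55 [ 0.4913 -0.3116  0.1089] [-2.9  3.5  8.1] [ 0.28  0.41 -0.07] 6.640366807615288 59.72682067193091
```

arm_command([
  [0,[0.1,-0.1,0.3],[0,0,0]],
  [0,[0.2,-0.2,0.5],[0,0,0]],
  [0,[0.3,-0.3,0.7],[0,0,0]],
  [0,[0.3,-0.3,0.9],[0,0,0]],
  [0,[0.3,-0.3,1],[0,0,0]],
  [0,[0.3,-0.3,1],[0,0,0]],
  [0,[0.3,-0.3,1],[0,0,0]],
  [0,[0.3,-0.3,1],[0,0,0]],
  [0,[0.3,-0.3,1],[0,0,0]],
  [0,[0.3,-0.3,1],[0,0,0]],
])

```text
clock: 30.55
ee_pos: [0.4914, -0.3116, 0.1087]
tool_rot: [2.428, 1.991, 0.0]
force: [-2.7, 1.9, 11.8]
finger_gap: 0.078
gripper_force: 60.0
```

```bash
python3 st.py
```

```text
30.55 [ 0.4914 -0.3116  0.1087] [-2.7  1.9 11.8] [ 0.31  0.55 -0.06] 6.653800174542948 60.005195550620556
```

arm_command([
  [0,[0,0,0.2],[0,0,0]],
  [0,[0,0,0.4],[0,0,0]],
  [0,[0,0,0.6],[0,0,0]],
  [0,[0,0,0.7],[0,0,0]],
  [0,[0,0,0.7],[0,0,0]],
  [0,[0,0,0.7],[0,0,0]],
  [0,[0,0,0.7],[0,0,0]],
  [0,[0,0,0.7],[0,0,0]],
  [0,[0,0,0.7],[0,0,0]],
  [0,[0,0,0.7],[0,0,0]],
])

```text
clock: 31.55
ee_pos: [0.4915, -0.3117, 0.1086]
tool_rot: [2.428, 1.991, -0.0]
force: [-3.2, 1.8, 12.7]
finger_gap: 0.083
gripper_force: 60.3
```

```bash
python3 st.py
```

```text
31.55 [ 0.4915 -0.3117  0.1086] [-3.2  1.8 12.7] [ 0.49  0.62 -0.05] 7.079955788415897 60.25902142748237
```

arm_command([
  [0,[0,-0.1,0.2],[0,0,0]],
  [0,[0.1,-0.2,0.4],[0,0,0]],
  [0,[0.1,-0.3,0.6],[0,0,0]],
  [0,[0.1,-0.3,0.7],[0,0,0]],
  [0,[0.1,-0.3,0.7],[0,0,0]],
  [0,[0.1,-0.3,0.7],[0,0,0]],
  [0,[0.1,-0.3,0.7],[0,0,0]],
  [0,[0.1,-0.3,0.7],[0,0,0]],
  [0,[0.1,-0.3,0.7],[0,0,0]],
  [0,[0.1,-0.3,0.7],[0,0,0]],
])

```text
clock: 32.55
ee_pos: [0.4915, -0.3117, 0.1085]
tool_rot: [2.427, 1.991, 0.0]
force: [-4.4, 1.8, 14.8]
finger_gap: 0.079
gripper_force: 60.5
```

```bash
python3 st.py
```

```text
32.55 [ 0.4915 -0.3117  0.1085] [-4.4  1.8 14.8] [ 0.49  0.64 -0.06] 6.708361480202098 60.462240278720856
```

arm_command([
  [0,[0,0,0.2],[0,0,0]],
  [0,[0,0,0.4],[0,0,0]],
  [0,[0,0,0.5],[0,0,0]],
  [0,[0,0,0.5],[0,0,0]],
  [0,[0,0,0.5],[0,0,0]],
  [0,[0,0,0.5],[0,0,0]],
  [0,[0,0,0.5],[0,0,0]],
  [0,[0,0,0.5],[0,0,0]],
  [0,[0,0,0.5],[0,0,0]],
  [0,[0,0,0.5],[0,0,0]],
])

```text
clock: 33.55
ee_pos: [0.4909, -0.3112, 0.1051]
tool_rot: [2.428, 1.992, 0.0]
force: [1.9, -2.0, 3.8]
finger_gap: 0.08
gripper_force: 59.3
```

```bash
python3 st.py
```

```text
33.55 [ 0.4909 -0.3112  0.1051] [ 1.9 -2.   3.8] [-0.32 -0.39  0.07] 6.852712365602118 59.25888726487756
```

The click came: the force fell from 14.8 to 3.8 N and the shackle went 3.4 mm further. I'll lift 1 mm gently to test whether it is held.

arm_command([
  [0,[0,-0.1,-0.2],[0,0,0]],
  [0,[0,-0.2,-0.4],[0,0,0]],
  [0,[0,-0.2,-0.7],[0,0,0]],
  [0,[0,-0.2,-1.0],[0,0,0]],
  [0,[0,-0.2,-1.3],[0,0,0]],
  [0,[0,-0.2,-1.5],[0,0,0]],
  [0,[0,-0.2,-1.5],[0,0,0]],
  [0,[0,-0.2,-1.5],[0,0,0]],
  [0,[0,-0.2,-1.5],[0,0,0]],
  [0,[0,-0.2,-1.5],[0,0,0]],
])

```text
clock: 34.55
ee_pos: [0.4906, -0.3111, 0.1065]
tool_rot: [2.428, 1.992, 0.0]
force: [3.9, -3.2, 3.7]
finger_gap: 0.077
gripper_force: 59.3
```

```bash
python3 st.py
```

```text
34.55 [ 0.4906 -0.3111  0.1065] [ 3.9 -3.2  3.7] [-0.64 -0.66  0.09] 6.54344318772078 59.307535188272595
```

arm_command([
  [0,[-0.2,0.2,0.3],[0,0,0]],
  [0,[-0.3,0.5,0.6],[0,0,0]],
  [0,[-0.3,0.5,0.9],[0,0,0]],
  [0,[-0.3,0.5,1.2],[0,0,0]],
  [0,[-0.3,0.5,1.5],[0,0,0]],
  [0,[-0.3,0.5,1.7],[0,0,0]],
  [0,[-0.3,0.5,1.9],[0,0,0]],
  [0,[-0.3,0.5,1.9],[0,0,0]],
  [0,[-0.3,0.5,1.9],[0,0,0]],
  [0,[-0.3,0.5,1.9],[0,0,0]],
])

```text
clock: 35.55
ee_pos: [0.4907, -0.3112, 0.1049]
tool_rot: [-2.429, -1.992, 0.0]
force: [1.8, -2.2, 7.1]
finger_gap: 0.084
gripper_force: 59.6
```

```bash
python3 st.py
```

```text
35.55 [ 0.4907 -0.3112  0.1049] [ 1.8 -2.2  7.1] [-0.31 -0.35  0.03] 7.175234628419603 59.574067275971174
```

Light contact with the floor (7 N), so the toe is past the catch depth. Lift again to check the hold.

arm_command([
  [0,[-0.1,0.2,-0.4],[0,0,0]],
  [0,[-0.2,0.2,-0.8],[0,0,0]],
  [0,[-0.2,0.2,-1.2],[0,0,0]],
  [0,[-0.2,0.2,-1.6],[0,0,0]],
  [0,[-0.2,0.2,-2.0],[0,0,0]],
  [0,[-0.2,0.2,-2.4],[0,0,0]],
  [0,[-0.2,0.2,-2.8],[0,0,0]],
  [0,[-0.2,0.2,-3.0],[0,0,0]],
  [0,[-0.2,0.2,-3.0],[0,0,0]],
  [0,[-0.2,0.2,-3.0],[0,0,0]],
])

```text
clock: 36.55
ee_pos: [0.4907, -0.3112, 0.1071]
tool_rot: [-2.428, -1.992, 0.0]
force: [2.9, -1.1, 2.7]
finger_gap: 0.08
gripper_force: 59.3
```

```bash
python3 st.py
```

```text
36.55 [ 0.4907 -0.3112  0.1071] [ 2.9 -1.1  2.7] [-0.28 -0.36  0.09] 6.872836602173515 59.27509688772261
```

arm_command([
  [0,[0,0.2,-0.3],[0,0,0]],
  [0,[0,0.3,-0.6],[0,0,0]],
  [0,[0,0.3,-0.9],[0,0,0]],
  [0,[0,0.3,-1.0],[0,0,0]],
  [0,[0,0.3,-1.0],[0,0,0]],
  [0,[0,0.3,-1.0],[0,0,0]],
  [0,[0,0.3,-1.0],[0,0,0]],
  [0,[0,0.3,-1.0],[0,0,0]],
  [0,[0,0.3,-1.0],[0,0,0]],
  [0,[0,0.3,-1.0],[0,0,0]],
])

```text
clock: 37.55
ee_pos: [0.4908, -0.3111, 0.1077]
tool_rot: [-2.428, -1.991, 0.0]
force: [2.6, -0.6, -5.9]
finger_gap: 0.079
gripper_force: 58.3
```

```bash
python3 st.py
```

```text
37.55 [ 0.4908 -0.3111  0.1077] [ 2.6 -0.6 -5.9] [-0.27 -0.32  0.1 ] 6.755205842561202 58.26433427631855
```

The force reversed to −5.9 N, so the pawl holds the shackle. Unload, open and lift away.

arm_command([
  [0,[0,0,0.4],[0,0,0]],
  [0,[0,0,0.8],[0,0,0]],
  [8,[0,0,0.8],[0,0,0]],
  [16,[0,0,0.8],[0,0,0]],
  [24,[0,0,0.8],[0,0,0]],
  [30,[0,0,0.8],[0,0,0]],
  [30,[0,0,0.8],[0,0,0]],
  [30,[0,0,0.8],[0,0,0]],
  [30,[0,0,-4],[0,0,0]],
  [30,[0,0,-12],[0,0,0]],
])

```text
clock: 38.55
ee_pos: [0.491, -0.3112, 0.1203]
tool_rot: [-2.428, -1.991, 0.0]
force: [-0.4, -0.1, 0.2]
finger_gap: 0.349
gripper_force: 0.0
```

arm_command([
  [30,[0,0,-10],[0,0,0]],
  [30,[0,0,-20],[0,0,0]],
  [30,[0,0,-35],[0,0,0]],
  [30,[0,0,-50],[0,0,0]],
  [30,[0,0,-65],[0,0,0]],
  [30,[0,0,-80],[0,0,0]],
  [30,[0,0,-95],[0,0,0]],
  [30,[0,0,-110],[0,0,0]],
  [30,[0,0,-110],[0,0,0]],
  [30,[0,0,-110],[0,0,0]],
])

```text
clock: 39.55
ee_pos: [0.4913, -0.3116, 0.2307]
tool_rot: [2.429, 1.992, 0.0]
force: [0.3, -0.2, -0.1]
finger_gap: 0.354
gripper_force: 0.0
```

```bash
python3 st.py
python3 - <<'E'
from rig import manip
import cv2,numpy as np
f=manip.grab_frame("scene"); g1=cv2.cvtColor(f["color"],cv2.COLOR_RGB2GRAY)
up=lambda a:cv2.resize(a,None,fx=4,fy=4,interpolation=cv2.INTER_CUBIC)
for ref,d in(("scene3",dict(corner=(322,262,22,20),handle=(336,221,25,30))),("scene6",dict(corner=(322,262,22,20),)),("scene0",dict(bottle=(332,280,24,44),timer=(245,203,28,22),slides=(220,180,34,22)))):
  g0=cv2.cvtColor(np.load(f"pics/{ref}.npz")["color"],cv2.COLOR_RGB2GRAY)
  for n,(u,v,w,h) in d.items():
    m=cv2.matchTemplate(up(g1[v-6:v+h+6,u-6:u+w+6]),up(g0[v:v+h,u:u+w]),cv2.TM_CCOEFF_NORMED);_,s,_,p=cv2.minMaxLoc(m);print(ref,n,p[0]/4-6,p[1]/4-6,round(s,2))
# bright, unsaturated steel: top row of the shackle near the heel column
hsv=cv2.cvtColor(f["color"],cv2.COLOR_RGB2HSV)
print("columns 300-320, gray rows 235-266"); print(g1[235:266:1,302:318:2])
E
```

```text
39.55 [ 0.4913 -0.3116  0.2307] [ 0.3 -0.2 -0.1] [-0.03 -0.02 -0.02] 30.222769581110633 0.0
scene3 corner -0.25 0.25 0.96
scene3 handle -0.25 0.25 0.87
scene6 corner 0.0 0.0 0.98
scene0 bottle 0.0 0.0 0.97
scene0 timer 0.0 0.0 1.0
scene0 slides 0.0 0.0 0.99
columns 300-320, gray rows 235-266
[[141  69  72  74 105 141 140 140]
 [135  73  75  75  78 146 141 140]
 [145  82  64  68  70 156 138 139]
 [152  79  75 120  61 147 139 139]
 [132  77  80 173  82 106 141 141]
 [ 89  71  86 164 141  96 143 140]
 [ 91  79  85 140 179 115 144 140]
 [ 82  72  92 125 175 132 134 139]
 [ 72  66  94 105 175 138 103 142]
 [100 103  91  95 167 144 137 137]
 [157 167 111 111 143 176 178 151]
 [195 182 106 102 133 181 120 157]
 [171 155 104 105 108 177 102 127]
 [109 116  99  96  99 164 119 108]
 [101 141 131 125 125 151 132 132]
 [ 99 185 181 177 152 129 117  93]
 [110 184 171 159 119 106 129  76]
 [111 159 137 115 125  98 128  82]
 [ 92  90 161 171 176  93 140  73]
 [ 98 117 183 182 172  92 154  53]
 [102 137 183 177 173  89 167  85]
 [109 128 175 181 174  96 165 103]
 [ 83 127 146 184 171  93 166 107]
 [ 55 109 124 169 145  93 168 142]
 [ 30 122 109 113  89  92 133 183]
 [ 60 144 129 122 134 118 136 162]
 [ 91 134 125 137 186 172 175 149]
 [ 74  71 123 147 175 176 164 129]
 [ 75  49 111 129 125 131  98 121]
 [ 86  24 119 106 103 130 117 129]
 [ 80  66 141 128 113 140 103 115]]
```

The shackle is free of the gripper and still down: the crown's toe end is at row 239, where about 233 would mean raised. The lid is shut, and the bottle, timer and slides haven't moved. Handing in.

```bash
python3 -c "
from rig import manip
print(manip.close_job())"
```

```text
the job is handed in; nothing more can be done
None
```

The box looks locked and the job is handed in; no verdict came back. The lid is shut, and the shackle went through the strap, clicked and stayed down when I tugged it and let go. The force I felt peaked at about 15 N, and the timer, bottle and slide box had not moved.

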